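# Stow the galley provisions in their fitted holders

### The arm

A 6-joint arm with a two-finger parallel gripper is mounted at the origin on the work surface. World frame = base frame: x ahead of the robot, y to its left, z up, the work surface at z = 0. Lengths are in mm, angles in degrees, forces in N, time in s.
With the tool pointing down it reaches from about 300 to 850 mm from the base axis. Payload 4.2 kg.
Tool frame: the origin (TCP) lies at the very end of the fingers, on their centre line; the grasp point (between the pads) lies 19 mm behind it (env.grip_depth is the distance from the TCP to the grasp point, in mm); z points along the fingers, y is the line along which they close (so a half turn about z gives the same grasp; the last joint's range is limited). The gripper opens to 91 mm and grips with 3 to 60 N. Pads are 32 mm wide; open, the fingers measure 118 mm over their backs; the gripper's body (76 mm by 178 mm) begins 60 mm behind the grasp point.
Start: joints at [72.479, 18.312, 89.639, -0, 72.044, -1.146], TCP at [162.109, 551.692, 213.976] pointing down, gripper open.
Joint ranges: [-177.97, 177.97], [-48.28, 115.42], [12.27, 149.76], [-77.06, 257.06], [2.81, 150.46], [-146.56, 146.56]. Speed limits (degrees/s): [147.25, 147.25, 180, 180, 180, 180].

### API

Orientations are given as [roll, pitch, yaw] about the fixed x, y, z axes, in that order (R = Rz(yaw) Ry(pitch) Rx(roll)).
In Python, from workcell import env, cams gives the robot as it stands.
- The arm moves only by the tool apply_moves, never from a script. Its argument "deltas" is a list of rows, each a list of 5 numbers: the shift along the tool's x, y, z in m, then the turn about the tool's z in rad, then the opening, from -1 (shut) to 1 (fully open), so that 0 is half open. In form: [[tx, ty, tz, roll, gripper], ...]. A call has 1 to 5 rows; each row is the pose to reach, as a shift and turn from the pose commanded when the call began, along the tool's axes at that moment; what a row does not reach only later rows make up. A row lasts 1/10 s, in which the tool goes at most 50 mm and 8.59 degrees, less where a joint would pass 70% of its speed; a pose out of reach is approached as far as the arm can. A call with a gripper value outside its range is refused whole. The fingers move at their own pace and stop on an object; "grip_force" is the grip in N (left out, the last holds). Time passes only in rows, so rows that repeat a pose let the fingers close. It gives the time, the measured TCP pose, the force, the opening and the grip force at its end, in the units of the state.
- env.state(): the state, without advancing time (a new reading comes with each control period).
- cams.grab_frame(name): name is "scene" or "top"; returns the picture (400x640x3 uint8, blue, green, red); there is no depth.
- cams.get_calibration(name): a dict with "mtx" (3x3 intrinsics, pixels), "k1" (the pictures are not rectified: a ray, as slopes to the right and down, at radius r is drawn at 1 + k1 r^2 times it, then the intrinsics apply), "eye" and "attitude" of the camera in the world. Camera axes: x right, y down, z forward; pixel columns grow to the right and rows downward; lengths in mm; the calibration is good to about 2 mm. A picture is of the moment at which its call begins. get_calibration takes no time and is no camera call.
- env.job_done(): hands the job in; it is judged then, once.
The state is a dict: "time_s": time; "qpos": joint angles; "qvel": joint speeds; "effort": joint torques, N m; "ee_pos": TCP position; "ee_rot": TCP orientation; "force": force on the tool from outside, world axes, zero at the start; "torque": the same for the moment, N m; "gripper_width": finger opening in mm; "gripper_force": force on a finger pad.
Only numpy, scipy, OpenCV 4.12 (cv2) and the standard library are available. Lean on these libraries where they do the work, as an engineer would, in place of code of your own. Each camera call takes 0.05 s, during which the arm holds its last target. There are 200 camera calls.

### The job

Stow the galley before the boat sails: stand the food can, the spice jar, the square canister and the oblong tin each upright in the teak holder whose opening has its own shape and size, flat on the holder's floor inside the rim. Leave the two steel shakers standing where they are.

Things in the scene. Friction and masses are not known exactly. Their poses are not given: they have to be found in the camera images.
- food_can: Large round food can, steel with a plain paper wrap: 66 mm diameter (69 mm over the bead at the very top), 100 mm tall, 0.25 to 0.45 kg, rigid. Origin at the centre of its underside, z up; stands upright on the counter. 
- spice_jar: Small round spice jar, amber glass with a black cap: 44 mm diameter (cap 45 mm), 85 mm tall, about 0.12 kg, rigid. Origin at the centre of its underside, z up; stands upright on the counter. 
- canister: Square food canister, grey plastic with a white lid that stays on: 60 by 60 mm (lid 61 mm), 91 mm tall, about 0.25 kg, rigid. Origin at the centre of its underside, z up; stands upright on the counter. x and y square to its sides.
- oblong_tin: Oblong metal tin, lid closed: 88 mm along its x by 42 mm along its y (lid 90 by 44 mm), 75 mm tall, about 0.2 kg, rigid. Origin at the centre of its underside, z up; stands upright on the counter. 
- can_holder: Teak holder screwed to the counter, cork-coloured floor, never moves. Origin at the centre of its underside on the counter, z up. Floor 8 mm above the counter; rim 6 mm thick, its top 24 mm above the counter. Large round opening, 82 mm inside diameter, for the food can.
- jar_holder: Teak holder screwed to the counter, cork-coloured floor, never moves. Origin at the centre of its underside on the counter, z up. Floor 8 mm above the counter; rim 6 mm thick, its top 24 mm above the counter. Small round opening, 60 mm inside diameter, for the spice jar.
- canister_holder: Teak holder screwed to the counter, cork-coloured floor, never moves. Origin at the centre of its underside on the counter, z up. Floor 8 mm above the counter; rim 6 mm thick, its top 24 mm above the counter. Square opening, 76 by 76 mm inside, x and y square to its sides, for the square canister.
- tin_holder: Teak holder screwed to the counter, cork-coloured floor, never moves. Origin at the centre of its underside on the counter, z up. Floor 8 mm above the counter; rim 6 mm thick, its top 24 mm above the counter. Oblong opening, 104 mm along its x by 58 mm along its y inside, for the oblong tin.
- salt: Small steel shaker standing on the counter between the provisions and the holders on the left (+y) side: 32 mm diameter at the foot, tapering, 57 mm tall. Origin at the centre of its underside. Leave it alone.
- pepper: The same kind of shaker on the right (-y) side. Leave it alone.

How it is judged (in metres and radians):
At the end, for the whole second after the job is handed in: Each of the four provisions stands in its own matching holder: flat on the holder's floor (underside within 4 mm of it), its centre within 14 mm of the holder's centre, upright within 0.1 rad, released and at rest; both shakers still standing within 30 mm of where they were (horizontal distance between food_can and can_holder below 0.014 m and z of food_can in the frame of can_holder between 0.004 and 0.012 m and angle between each of food_can, spice_jar, canister, oblong_tin's own z axis and vertical below 0.1 rad and linear speed of each of food_can, spice_jar, canister, oblong_tin below 0.02 m/s and angular speed of each of food_can, spice_jar, canister, oblong_tin below 0.2 rad/s and horizontal distance between spice_jar and jar_holder below 0.014 m and z of spice_jar in the frame of jar_holder between 0.004 and 0.012 m and horizontal distance between canister and canister_holder below 0.014 m and z of canister in the frame of canister_holder between 0.004 and 0.012 m and horizontal distance between oblong_tin and tin_holder below 0.014 m and z of oblong_tin in the frame of tin_holder between 0.004 and 0.012 m and distance of each of salt, pepper from where it was at the start of the episode below 0.03 m and angle between each of salt, pepper's own z axis and vertical below 0.3 rad); the robot touches nothing.
It fails at once if a steel shaker is knocked over or pushed more than 30 mm (distance of any of salt, pepper from where it was at the start of the episode above 0.03 m or angle between any of salt, pepper's own z axis and vertical above 0.6 rad).
It also fails if it takes over 120 s, if anything falls off the work surface, if the arm or the gripper's body presses on something with over 40 N, if the wrist force passes 120 N, or if a joint passes its speed limit or range.

## Working session

There is one attempt and no reset: what is moved stays moved. The work goes in short steps, Python scripts to look and compute and a tool call to move; the robot and the scene stay as the last step left them, time stands still between calls to the robot, and variables do not carry over. Pictures are saved under pics/ and viewed, at most 14 in all, crops included, and the job is handed in when it is done.

Besides the shell and the picture viewer there is one more tool, called after ">>>" in YAML: its name, and indented under it one key for each argument. apply_moves: Moves the arm, as the interface text tells. Its arguments: {"type":"object","properties":{"deltas":{"type":"array"},"grip_force":{"type":"number"}},"required":["deltas"]}

```bash
mkdir -p pics; python3 - <<'E'
from workcell import env,cams
import cv2
for n in("top","scene"):
    cv2.imwrite(f"pics/{n}0.png",cams.grab_frame(n)); print(n,cams.get_calibration(n))
print(env.state())
E
```

```text
top {'mtx': array([[477.52848929,   0.        , 327.8684024 ],
       [  0.        , 477.52848929, 199.10232718],
       [  0.        ,   0.        ,   1.        ]]), 'k1': 0.01551236457594785, 'eye': array([ 451.80676501,   -7.15071214, 1138.32888416]), 'attitude': array([-175.121907  ,    1.1467115 ,  -90.43935527])}
scene {'mtx': array([[500.61746345,   0.        , 321.51959161],
       [  0.        , 500.61746345, 198.82871638],
       [  0.        ,   0.        ,   1.        ]]), 'k1': -0.0021913157974641616, 'eye': array([1105.6019221 ,   42.798842  ,  926.56098517]), 'attitude': array([-147.61422967,    0.62466554,   91.19851057])}
{'time_s': 0.1, 'qpos': array([ 7.24792117e+01,  1.83487329e+01,  8.96972296e+01,  2.89869186e-04,
        7.20429781e+01, -1.14639044e+00]), 'qvel': array([ 0.02980243,  0.05144238, -0.05958907, -0.02413511, -0.01659685,
        0.01439131]), 'effort': array([ 1.77680849e-04, -4.13327479e+01, -2.32509935e+01,  7.30875065e-02,
        4.20551549e-02, -6.75353022e-05]), 'ee_pos': array([161.9736318 , 551.27032961, 213.21159047]), 'ee_rot': array([-1.79911083e+02, -2.05498491e-03,  1.63625511e+02]), 'force': array([-0.2653938 ,  0.31302807,  0.81926361]), 'torque': array([-0.00299306,  0.03589073,  0.0089864 ]), 'gripper_force': 0.0, 'gripper_width': 91.37200488290907}
```

View pics/top0.png

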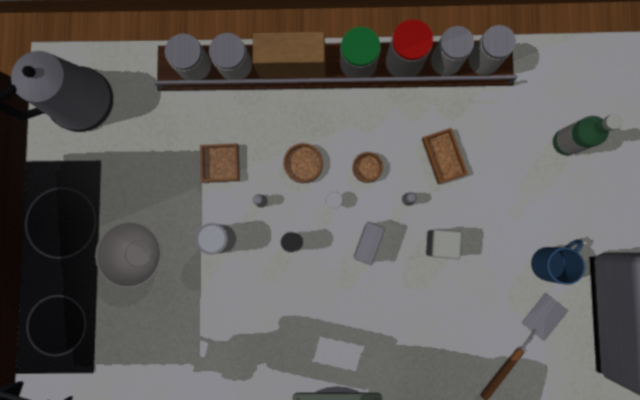

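View pics/scene0.png

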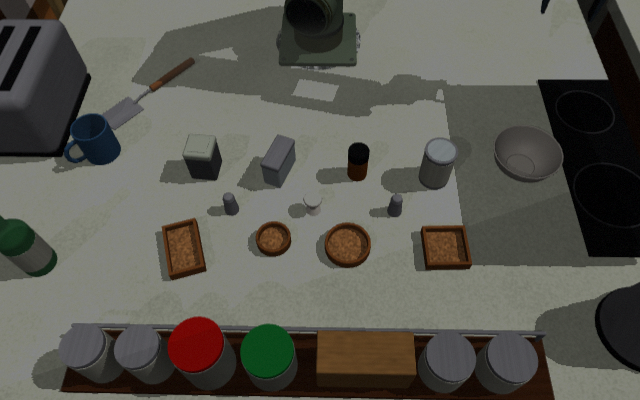

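The top view shows the holders: square (220,163), large round (303,163), small round (368,167) and oblong (445,157). The provisions are the can (213,238), jar (291,242), tin (369,243) and canister (445,244). The shakers are at (260,200) and (409,198), with an unlisted white object at (334,200) that I'll also avoid. I'll enlarge the view next.

```bash
cat > h.py <<'E'
import numpy as np,cv2
from scipy.spatial.transform import Rotation as Ro
from workcell import env,cams
def cal(n):
    c=cams.get_calibration(n); return c,Ro.from_euler('xyz',c['attitude'],degrees=True).as_matrix()
def world(n,uv,z):
    c,R=cal(n); K=c['mtx']; d=(np.atleast_2d(uv).astype(float)-K[:2,2])/[K[0,0],K[1,1]]
    s=d.copy()
    for _ in range(8): s=d/(1+c['k1']*(s**2).sum(1,keepdims=True))
    r=np.c_[s,np.ones(len(s))]@R.T
    return c['eye']+r*((z-c['eye'][2])/r[:,2])[:,None]
def pix(n,P):
    c,R=cal(n); p=(np.atleast_2d(P)-c['eye'])@R; s=p[:,:2]/p[:,2:]
    s=s*(1+c['k1']*(s**2).sum(1,keepdims=True)); return s*c['mtx'][0,0]+c['mtx'][:2,2]
def crop(n,src,x0,y0,x1,y1,k,out,ov=[]):
    im=cv2.resize(src[y0:y1,x0:x1],None,fx=k,fy=k,interpolation=cv2.INTER_CUBIC)
    im=cv2.convertScaleAbs(im,alpha=1.5)
    for P,c in ov:
        q=((pix(n,P)-[x0,y0]+.5)*k).round().astype(np.int32); cv2.polylines(im,[q],True,c,1)
    cv2.imwrite(out,im)
def circ(x,y,z,r): 
    t=np.linspace(0,2*np.pi,40); return np.c_[x+r*np.cos(t),y+r*np.sin(t),0*t+z]
def rect(x,y,z,a,b,yaw):
    t=np.radians(yaw); R=np.array([[np.cos(t),-np.sin(t)],[np.sin(t),np.cos(t)]])
    p=np.array([[a,b],[-a,b],[-a,-b],[a,-b]])/2@R.T+[x,y]; return np.c_[p,[z]*4]
E
python3 - <<'E'
from h import *
t=cv2.imread('pics/top0.png')
crop('top',t,195,125,475,270,2.85,'pics/t1.png')
s=cv2.imread('pics/scene0.png')
crop('scene',s,155,125,480,285,2.45,'pics/s1.png')
for nm,uv,z in [('canH',(303,163),24),('jarH',(368,167),24),('sqH',(220,163),24),('tinH',(445,157),24),('can',(213,238),100),('jar',(291,242),85),('tin',(369,243),75),('canis',(445,244),91)]: print(nm,world('top',uv,z)[0].round(1))
E
```

```text
canH [633.2  72.5  24. ]
jarH [622.  -80.5  24. ]
sqH [635.2 269.1  24. ]
tinH [ 643.7 -261.2   24. ]
can [458.  263.6 100. ]
jar [447.9  95.1  85. ]
tin [444.4 -76.9  75. ]
canis [ 441.1 -240.5   91. ]
```

View pics/t1.png

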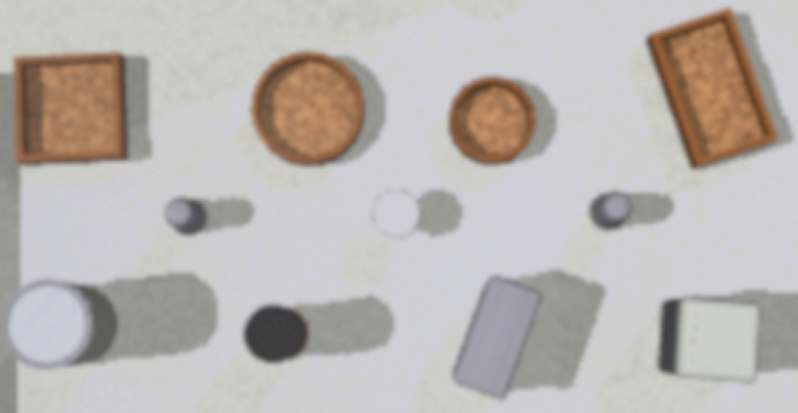

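View pics/s1.png

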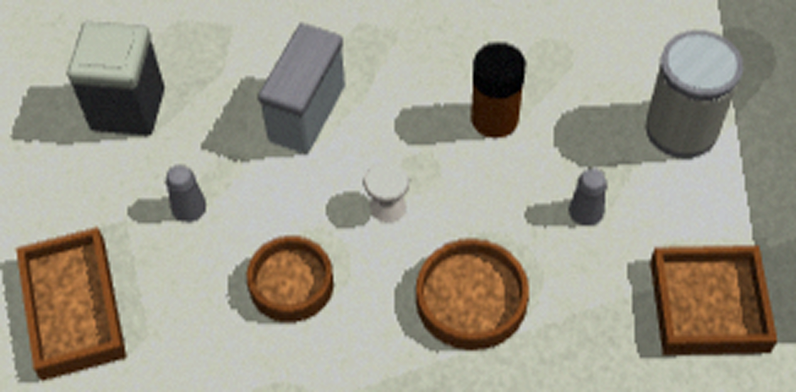

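```bash
cat > est.py <<'E'
from h import *
def W(p,z): return world('top',(np.array(p,float)+.0)/2.85-.5+.5*0+[195,125],z)
def quad(p,z,off=0):
    w=W(p,z); c=w.mean(0); e=[np.linalg.norm(w[(i+1)%4]-w[i]) for i in range(4)]
    a=(w[1]-w[0]+w[2]-w[3]);b=(w[2]-w[1]+w[3]-w[0])
    return c.round(1),np.round(e,1),np.degrees(np.arctan2(a[1],a[0])).round(1),np.degrees(np.arctan2(b[1],b[0])).round(1)
E
python3 - <<'E'
from est import *
print('sqH',quad([(15,58),(122,53),(126,158),(18,163)],24))
print('tinH',quad([(648,37),(730,10),(776,140),(696,167)],24))
print('tin',quad([(493,275),(541,292),(503,398),(454,377)],75))
print('canis',quad([(679,297),(758,301),(755,382),(674,375)],91))
for n,p,z in[('canH',(308.5,108.5),24),('jarH',(492.5,120.5),24),('can',(50,324.5),100),('jar',(275.5,333),85),('salt',(180,212),57),('pep',(617,208),57)]: print(n,W(p,z).round(1))
print(np.linalg.norm(np.diff(W([(7,324),(93,324)],100),axis=0)),np.linalg.norm(np.diff(W([(252,108),(365,108)],24),axis=0)))
E
```

```text
sqH (array([636.8, 271.1,  24. ]), array([89.4, 88.2, 89.7, 88.2]), np.float64(-87.9), np.float64(-177.5))
tinH (array([ 647.3, -260. ,   24. ]), array([ 71.4, 114.1,  69.2, 114.6]), np.float64(-72.0), np.float64(-161.9))
tin (array([446.2, -77.3,  75. ]), array([39.5, 87.2, 41.1, 84.8]), np.float64(-111.8), np.float64(158.8))
canis (array([ 442.6, -242.4,   91. ]), array([59.9, 61.5, 61.3, 59.4]), np.float64(-94.3), np.float64(175.4))
canH [[634.2  73.1  24. ]]
jarH [[622.5 -78.9  24. ]]
can [[457.2 265.7 100. ]]
jar [[449.4  94.7  85. ]]
salt [[546.3 173.8  57. ]]
pep [[ 546.2 -174.5   57. ]]
65.87149448610182 93.68605492487102
```

```bash
cat > ov.py <<'E'
from h import *
g=(0,255,0);r=(0,0,255)
ov=[(rect(636.8,271.1,24,88,88,2.2),g),(rect(636.8,271.1,24,76,76,2.2),g),(rect(647.3,-260,24,116,70,18),g),
(circ(634.2,73.1,24,47),g),(circ(622.5,-78.9,24,36),g)]
obj=[(rect(446.2,-77.3,75,90,44,-21.5),r),(rect(446.2,-77.3,0,88,42,-21.5),r),(rect(442.6,-242.4,91,61,61,-4.4),r),(rect(442.6,-242.4,0,60,60,-4.4),r),
(circ(457.2,265.7,100,34.5),r),(circ(457.2,265.7,0,33),r),(circ(449.4,94.7,85,22.5),r),(circ(449.4,94.7,0,22),r)]
E
python3 - <<'E'
from ov import *
crop('top',cv2.imread('pics/top0.png'),195,125,475,270,2.85,'pics/t2.png',ov+obj)
crop('scene',cv2.imread('pics/scene0.png'),155,125,480,285,2.45,'pics/s2.png',ov+obj)
E
```

```text
(no output)
```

View pics/t2.png

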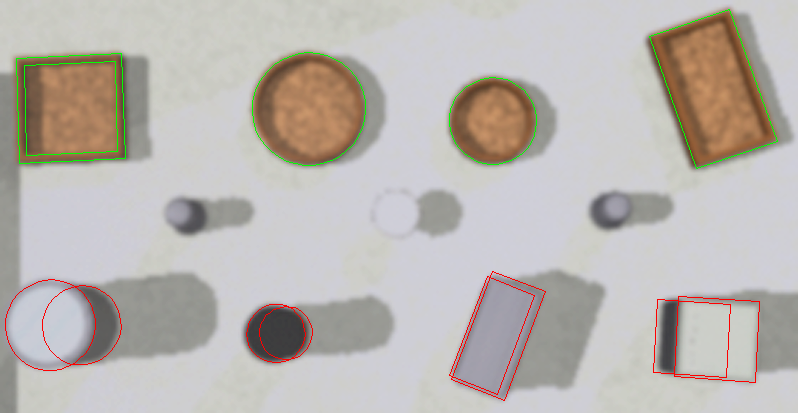

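View pics/s2.png

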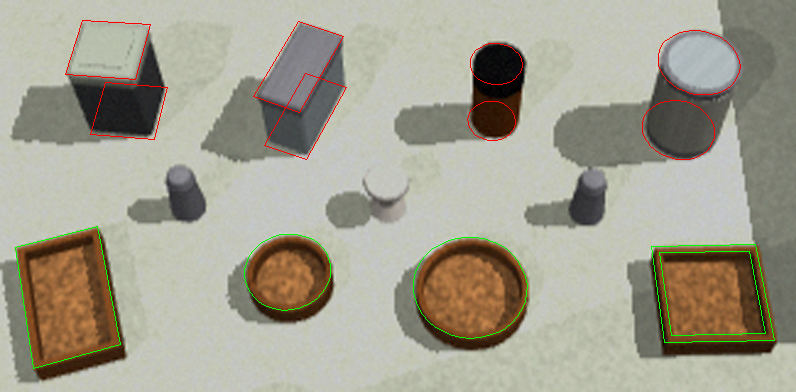

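The overlays match both cameras to about 2 mm, and the measured sizes match the given ones. In the crops the rims and lids sit on their outlines. I'll start with the can, squaring the tool to yaw 180 on the way.

>>> apply_moves:
  deltas:
    - [-0.186,-0.102,0,-0.2858,1]
    - [-0.186,-0.102,0,-0.2858,1]
    - [-0.186,-0.102,0,-0.2858,1]
    - [-0.186,-0.102,0,-0.2858,1]
    - [-0.186,-0.102,0,-0.2858,1]
  grip_force: 20

```text
time_s: 0.6
ee_pos: [313.9, 398.1, 213.7]
ee_rot: [-179.9, 0.0, 179.8]
force: [-1.0, -0.1, -0.3]
gripper_width: 91.2
gripper_force: 0.0
```

>>> apply_moves:
  deltas:
    - [-0.1454,-0.1357,0.02,0,1]
    - [-0.1454,-0.1357,0.02,0,1]
    - [-0.1454,-0.1357,0.02,0,1]
    - [-0.1454,-0.1357,0.02,0,1]
    - [-0.1454,-0.1357,0.02,0,1]

```text
time_s: 1.1
ee_pos: [460.4, 261.6, 192.8]
ee_rot: [-179.9, 0.0, 179.6]
force: [-1.0, 0.7, -0.9]
gripper_width: 91.4
gripper_force: 0.0
```

>>> apply_moves:
  deltas:
    - [0,0,0.04,0,1]
    - [0,0,0.08,0,1]
    - [0,0,0.08,0,1]
    - [0,0,0.08,0,1]
    - [0,0,0.08,0,1]

```text
time_s: 1.6
ee_pos: [458.3, 266.9, 115.9]
ee_rot: [179.9, 0.2, -180.0]
force: [0.6, 0.5, 0.4]
gripper_width: 91.4
gripper_force: 0.0
```

>>> apply_moves:
  deltas:
    - [0,0,0.03,0,1]
    - [0,0,0.064,0,1]
    - [0,0,0.064,0,1]
    - [0,0,0.064,0,1]
    - [0,0,0.064,0,1]

```text
time_s: 2.1
ee_pos: [458.8, 266.7, 52.3]
ee_rot: [179.9, 0.2, -180.0]
force: [-1.1, -0.4, -0.1]
gripper_width: 91.1
gripper_force: 0.0
```

>>> apply_moves:
  deltas:
    - [0,0,0,0,0.2]
    - [0,0,0,0,0.2]
    - [0,0,0,0,0.2]
    - [0,0,0,0,0.2]
    - [0,0,0,0,0.2]
  grip_force: 25

```text
time_s: 2.6
ee_pos: [457.8, 266.4, 50.7]
ee_rot: [179.9, 0.1, 180.0]
force: [-0.9, 1.0, 4.6]
gripper_width: 65.9
gripper_force: 25.0
```

>>> apply_moves:
  deltas:
    - [0,0,-0.02,0,0.2]
    - [0,0,-0.06,0,0.2]
    - [0,0,-0.1,0,0.2]
    - [0,0,-0.1,0,0.2]
    - [0,0,-0.1,0,0.2]

```text
time_s: 3.1
ee_pos: [456.8, 265.2, 149.7]
ee_rot: [-180.0, -0.0, -180.0]
force: [-1.0, 0.4, -3.6]
gripper_width: 65.4
gripper_force: 25.0
```

>>> apply_moves:
  deltas:
    - [-0.02,-0.02,0,0,0.2]
    - [-0.05,-0.05,0,0,0.2]
    - [-0.08,-0.085,0,0,0.2]
    - [-0.1,-0.11,0,0,0.2]
    - [-0.1,-0.11,0,0,0.2]

```text
time_s: 3.6
ee_pos: [558.1, 152.0, 146.9]
ee_rot: [-179.8, -0.2, 179.8]
force: [0.2, -0.3, -2.9]
gripper_width: 65.7
gripper_force: 25.0
```

>>> apply_moves:
  deltas:
    - [-0.025,-0.025,0,0,0.2]
    - [-0.055,-0.055,0,0,0.2]
    - [-0.0765,-0.0826,0,0,0.2]
    - [-0.0765,-0.0826,0,0,0.2]
    - [-0.0765,-0.0826,0,0,0.2]

```text
time_s: 4.1
ee_pos: [632.0, 73.0, 147.4]
ee_rot: [180.0, -0.3, 179.9]
force: [-0.6, 0.7, -4.3]
gripper_width: 65.8
gripper_force: 25.0
```

```bash
python3 - <<'E'
from ov import *
s=env.state(); x,y,z=s['ee_pos']; print(s['ee_pos'],s['ee_rot'],s['gripper_width'],s['force'],s['qpos'])
b=z-50.7
o=ov+[(circ(x,y,b,33),(0,0,255))]
a=cams.grab_frame('top');c=cams.grab_frame('scene')
crop('top',a,195,125,475,270,2.0,'pics/a.png',o); crop('scene',c,155,105,480,285,2.0,'pics/b.png',o)
A=cv2.imread('pics/a.png');B=cv2.imread('pics/b.png'); A=cv2.copyMakeBorder(A[:230],0,0,0,B.shape[1]-A.shape[1],cv2.BORDER_CONSTANT)
cv2.imwrite('pics/c1.png',np.vstack([A,B])[:600])
E
```

```text
[632.03778166  73.0242497  147.36738765] [179.9851178   -0.32323486 179.93240903] 65.82185204997252 [-0.58115913  0.69397217 -4.29545825] [ 5.53048222e+00  2.65284036e+01  8.65690008e+01  5.02619895e-02
  6.72228450e+01 -8.44214732e+01]
```

View pics/c1.png

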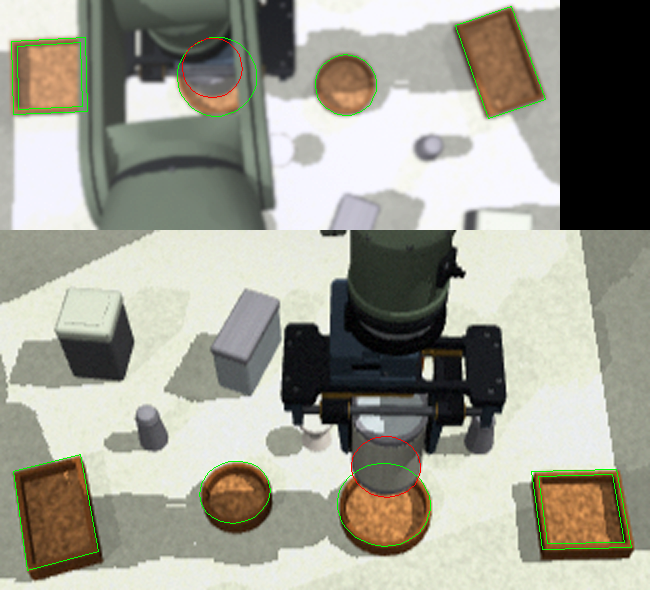

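Both views put the can right above its holder, so I'll lower it.

>>> apply_moves:
  deltas:
    - [-0.002,0,0.03,0,0.2]
    - [-0.002,0,0.06,0,0.2]
    - [-0.002,0,0.083,0,0.2]
    - [-0.002,0,0.083,0,0.2]
    - [-0.002,0,0.083,0,0.2]

```text
time_s: 4.7
ee_pos: [635.2, 74.1, 67.2]
ee_rot: [180.0, -0.0, -179.9]
force: [-0.2, 0.1, -2.4]
gripper_width: 65.5
gripper_force: 25.0
```

>>> apply_moves:
  deltas:
    - [0,0,0.004,0,0.2]
    - [0,0,0.006,0,0.2]
    - [0,0,0.006,0,0.2]
    - [0,0,0.006,0,0.2]
    - [0,0,0.006,0,0.2]

```text
time_s: 5.2
ee_pos: [635.9, 73.1, 61.3]
ee_rot: [180.0, 0.0, 180.0]
force: [0.0, -0.5, -3.3]
gripper_width: 65.6
gripper_force: 25.0
```

>>> apply_moves:
  deltas:
    - [0.001,0,0.002,0,0.2]
    - [0.001,0,0.003,0,0.2]
    - [0.001,0,0.003,0,0.2]
    - [0.001,0,0.003,0,0.2]

```text
time_s: 5.6
ee_pos: [634.7, 73.1, 58.7]
ee_rot: [180.0, 0.0, 180.0]
force: [-2.4, -0.6, 5.1]
gripper_width: 65.6
gripper_force: 25.0
```

>>> apply_moves:
  deltas:
    - [0,0,0,0,0.9]
    - [0,0,0,0,0.9]
    - [0,0,0,0,0.9]
    - [0,0,0,0,0.9]
    - [0,0,0,0,0.9]

```text
time_s: 6.1
ee_pos: [634.7, 73.1, 57.8]
ee_rot: [180.0, -0.0, -180.0]
force: [0.2, 0.3, -0.2]
gripper_width: 86.8
gripper_force: 0.0
```

>>> apply_moves:
  deltas:
    - [0,0,-0.03,0,0.9]
    - [0,0,-0.07,0,0.9]
    - [0,0,-0.1,0,0.9]
    - [0,0,-0.1,0,0.9]
    - [0,0,-0.1,0,0.9]

```text
time_s: 6.6
ee_pos: [634.8, 73.1, 158.4]
ee_rot: [180.0, 0.1, 180.0]
force: [-0.4, 0.1, -0.4]
gripper_width: 86.7
gripper_force: 0.0
```

Contact at the expected height (force +5 N), then released. Next is the jar.

>>> apply_moves:
  deltas:
    - [0.05,0.006,0,0,0.8]
    - [0.1,0.012,0,0,0.8]
    - [0.15,0.018,0,0,0.8]
    - [0.1853,0.0216,0,0,0.8]
    - [0.1853,0.0216,0,0,0.8]

```text
time_s: 7.1
ee_pos: [443.0, 94.4, 156.1]
ee_rot: [-179.9, -0.4, -179.9]
force: [0.0, 0.3, 0.5]
gripper_width: 82.3
gripper_force: 0.0
```

>>> apply_moves:
  deltas:
    - [0,0,0.02,0,0.8]
    - [0,0,0.06,0,0.8]
    - [0,0,0.1,0,0.8]
    - [0,0,0.118,0,0.8]
    - [0,0,0.118,0,0.8]

```text
time_s: 7.6
ee_pos: [447.2, 94.1, 36.6]
ee_rot: [-179.9, -0.4, 180.0]
force: [-0.4, 0.0, -0.3]
gripper_width: 81.8
gripper_force: 0.0
```

>>> apply_moves:
  deltas:
    - [0,0,0,0,0.3]
    - [0,0,0,0,-0.2]
    - [0,0,0,0,-0.2]
    - [0,0,0,0,-0.2]
    - [0,0,0,0,-0.2]
  grip_force: 15

```text
time_s: 8.1
ee_pos: [449.9, 94.9, 40.6]
ee_rot: [180.0, 0.1, 180.0]
force: [-1.1, 1.2, 0.6]
gripper_width: 44.9
gripper_force: 0.3
```

>>> apply_moves:
  deltas:
    - [0,0,0,0,-0.2]
    - [0,0,0,0,-0.2]

```text
time_s: 8.3
ee_pos: [449.9, 94.9, 40.6]
ee_rot: [180.0, 0.1, 180.0]
force: [-0.1, 1.1, 5.5]
gripper_width: 43.8
gripper_force: 15.0
```

>>> apply_moves:
  deltas:
    - [0,0,-0.02,0,-0.2]
    - [0,0,-0.06,0,-0.2]
    - [0,0,-0.1,0,-0.2]
    - [0,0,-0.1,0,-0.2]
    - [0,0,-0.1,0,-0.2]

```text
time_s: 8.8
ee_pos: [449.3, 94.6, 140.1]
ee_rot: [180.0, 0.0, -180.0]
force: [-0.0, 0.1, -1.4]
gripper_width: 43.7
gripper_force: 15.0
```

>>> apply_moves:
  deltas:
    - [-0.02,-0.02,0,0,-0.2]
    - [-0.05,-0.05,0,0,-0.2]
    - [-0.08,-0.08,0,0,-0.2]
    - [-0.1,-0.1,0,0,-0.2]
    - [-0.1,-0.1,0,0,-0.2]

```text
time_s: 9.3
ee_pos: [550.6, -7.8, 137.3]
ee_rot: [-180.0, -0.1, 179.8]
force: [-1.1, 0.2, -1.5]
gripper_width: 43.8
gripper_force: 15.0
```

>>> apply_moves:
  deltas:
    - [-0.02,-0.02,0,0,-0.2]
    - [-0.05,-0.05,0,0,-0.2]
    - [-0.0731,-0.0736,0,0,-0.2]
    - [-0.0731,-0.0736,0,0,-0.2]
    - [-0.0731,-0.0736,0,0,-0.2]

```text
time_s: 9.8
ee_pos: [620.8, -78.4, 137.6]
ee_rot: [179.9, -0.3, 180.0]
force: [0.7, 0.8, -2.5]
gripper_width: 43.9
gripper_force: 15.0
```

>>> apply_moves:
  deltas:
    - [0,0,0.03,0,-0.2]
    - [0,0,0.06,0,-0.2]
    - [0,0,0.08,0,-0.2]
    - [0,0,0.08,0,-0.2]
    - [0,0,0.08,0,-0.2]

```text
time_s: 10.3
ee_pos: [621.6, -77.8, 59.9]
ee_rot: [180.0, -0.1, -179.9]
force: [-0.1, -0.8, -1.2]
gripper_width: 43.9
gripper_force: 15.0
```

>>> apply_moves:
  deltas:
    - [0,0,0.005,0,-0.2]
    - [0,0,0.009,0,-0.2]
    - [0,0,0.009,0,-0.2]
    - [0,0,0.009,0,-0.2]
    - [0,0,0.009,0,-0.2]

```text
time_s: 10.8
ee_pos: [622.7, -79.0, 51.3]
ee_rot: [180.0, 0.0, 180.0]
force: [0.3, 0.7, -0.6]
gripper_width: 43.8
gripper_force: 15.0
```

>>> apply_moves:
  deltas:
    - [0,0,0.002,0,-0.2]
    - [0,0,0.003,0,-0.2]
    - [0,0,0.003,0,-0.2]
    - [0,0,0.003,0,-0.2]

```text
time_s: 11.2
ee_pos: [622.7, -79.0, 48.6]
ee_rot: [-180.0, 0.0, 180.0]
force: [-1.6, 0.5, 4.0]
gripper_width: 43.9
gripper_force: 15.0
```

>>> apply_moves:
  deltas:
    - [0,0,0,0,0.5]
    - [0,0,0,0,0.5]
    - [0,0,0,0,0.5]
    - [0,0,0,0,0.5]
    - [0,0,0,0,0.5]

```text
time_s: 11.7
ee_pos: [622.5, -78.9, 47.8]
ee_rot: [180.0, -0.0, -180.0]
force: [-0.4, -1.5, -0.3]
gripper_width: 68.0
gripper_force: 0.0
```

>>> apply_moves:
  deltas:
    - [0,0,-0.03,0,0.5]
    - [0,0,-0.07,0,0.5]
    - [0,0,-0.112,0,0.5]
    - [0,0,-0.112,0,0.5]
    - [0,0,-0.112,0,0.5]

```text
time_s: 12.2
ee_pos: [622.9, -78.9, 161.0]
ee_rot: [-180.0, 0.1, -180.0]
force: [0.7, -0.9, -0.8]
gripper_width: 68.4
gripper_force: 0.0
```

>>> apply_moves:
  deltas:
    - [0.03,-0.03,0,0.0768,0.8]
    - [0.07,-0.065,0,0.0768,0.9]
    - [0.105,-0.1,0,0.0768,1]
    - [0.14,-0.13,0,0.0768,1]
    - [0.14,-0.13,0,0.0768,1]

```text
time_s: 12.7
ee_pos: [477.2, -211.1, 158.1]
ee_rot: [180.0, -0.4, 175.3]
force: [0.2, 0.2, -0.6]
gripper_width: 91.1
gripper_force: 0.0
```

```bash
cat > d.py <<'E'
import sys
from h import *
# args: commanded x y z yaw -> target x y z yaw : tool delta m/rad
a=np.array(sys.argv[1:9],float); s=env.state(); print(s['ee_pos'].round(1),s['ee_rot'].round(2))
R=Ro.from_euler('xyz',[180,0,a[3]],degrees=True).as_matrix()
print((R.T@(a[4:7]-a[:3])/1000).round(4), np.radians(a[3]-a[7]).round(4))
E
python3 d.py 482.5 -208.9 160 175.6 442.6 -242.4 45 175.6; python3 d.py 442.6 -242.4 150 175.6 460 0 150 180;
```

```text
[ 477.2 -211.1  158.1] [179.97  -0.37 175.31]
[ 0.0372 -0.0365  0.115 ] 0.0
[ 477.2 -211.1  158.1] [179.97  -0.37 175.31]
[0.0012 0.243  0.    ] -0.0768
```

>>> apply_moves:
  deltas:
    - [0.0372,-0.0365,0,0,1]
    - [0.0372,-0.0365,0,0,1]
    - [0.0372,-0.0365,0.02,0,1]
    - [0.0372,-0.0365,0.04,0,1]
    - [0.0372,-0.0365,0.04,0,1]

```text
time_s: 13.2
ee_pos: [440.9, -240.6, 116.7]
ee_rot: [179.8, -0.4, 175.6]
force: [-0.6, 0.3, -1.1]
gripper_width: 91.1
gripper_force: 0.0
```

>>> apply_moves:
  deltas:
    - [0,0,0.03,0,1]
    - [0,0,0.06,0,1]
    - [0,0,0.075,0,1]
    - [0,0,0.075,0,1]
    - [0,0,0.075,0,1]

```text
time_s: 13.7
ee_pos: [443.4, -242.3, 45.3]
ee_rot: [180.0, 0.0, 175.6]
force: [0.2, -0.4, 0.3]
gripper_width: 91.3
gripper_force: 0.0
```

>>> apply_moves:
  deltas:
    - [0,0,0,0,0.1]
    - [0,0,0,0,0.1]
    - [0,0,0,0,0.1]
    - [0,0,0,0,0.1]
    - [0,0,0,0,0.1]
  grip_force: 20

```text
time_s: 14.2
ee_pos: [442.9, -242.7, 45.4]
ee_rot: [-180.0, 0.0, 175.6]
force: [-0.8, -1.1, 3.2]
gripper_width: 59.8
gripper_force: 19.9
```

>>> apply_moves:
  deltas:
    - [0,0,0,0,0.1]
    - [0,0,0,0,0.1]

```text
time_s: 14.4
ee_pos: [442.9, -242.7, 45.4]
ee_rot: [-180.0, 0.0, 175.6]
force: [-0.5, -0.3, 4.4]
gripper_width: 60.4
gripper_force: 19.9
```

>>> apply_moves:
  deltas:
    - [0,0,-0.02,0,0.1]
    - [0,0,-0.06,0,0.1]
    - [0,0,-0.105,0,0.1]
    - [0,0,-0.105,0,0.1]
    - [0,0,-0.105,0,0.1]

```text
time_s: 14.9
ee_pos: [442.4, -242.2, 149.8]
ee_rot: [180.0, 0.0, 175.6]
force: [-0.5, 0.0, -3.3]
gripper_width: 60.3
gripper_force: 19.9
```

>>> apply_moves:
  deltas:
    - [0,0.03,0,-0.02,0.1]
    - [0,0.075,0,-0.04,0.1]
    - [0.001,0.125,0,-0.06,0.1]
    - [0.001,0.17,0,-0.0768,0.1]
    - [0.001,0.21,0,-0.0768,0.1]

```text
time_s: 15.4
ee_pos: [455.5, -30.8, 147.4]
ee_rot: [179.9, -0.3, -180.0]
force: [0.0, -0.4, -3.3]
gripper_width: 60.0
gripper_force: 19.9
```

```bash
python3 d.py 442.6 -242.4 150 175.6 442.6 -242.4 150 180; python3 - <<'E'
from h import *
R=Ro.from_euler('xyz',[180,0,175.6],degrees=True).as_matrix()
p=np.array([442.6,-242.4,150])+R@[1,210,0]; print(p)
print([636.8,271.1,150]-p)
E
```

```text
[455.5 -30.8 147.4] [ 179.95   -0.32 -179.97]
[0. 0. 0.] -0.0768
[457.71394315 -32.942203   150.        ]
[ 1.79086057e+02  3.04042203e+02 -2.84217094e-14]
```

>>> apply_moves:
  deltas:
    - [0,0.035,0,0,0.1]
    - [0,0.08,0,0,0.1]
    - [-0.005,0.125,0,0,0.1]
    - [-0.01,0.17,0,0,0.1]
    - [-0.01,0.203,0,0,0.1]

```text
time_s: 15.9
ee_pos: [466.3, 172.2, 147.3]
ee_rot: [-179.9, -0.3, -179.9]
force: [-0.7, 0.0, -2.0]
gripper_width: 60.2
gripper_force: 19.9
```

>>> apply_moves:
  deltas:
    - [-0.025,0.025,0,0,0.1]
    - [-0.06,0.05,0,-0.0384,0.1]
    - [-0.1,0.075,0,-0.0384,0.1]
    - [-0.14,0.09,0,-0.0384,0.1]
    - [-0.1691,0.101,0,-0.0384,0.1]

```text
time_s: 16.4
ee_pos: [637.4, 271.8, 145.8]
ee_rot: [-179.9, -0.3, -177.8]
force: [0.1, -0.9, -3.9]
gripper_width: 60.1
gripper_force: 19.9
```

>>> apply_moves:
  deltas:
    - [0,0,0,0,0.1]
    - [0,0,0.03,0,0.1]
    - [0,0,0.06,0,0.1]
    - [0,0,0.06,0,0.1]
    - [0,0,0.06,0,0.1]

```text
time_s: 16.9
ee_pos: [635.3, 270.4, 88.3]
ee_rot: [-179.9, -0.2, -177.8]
force: [1.3, -0.6, -1.9]
gripper_width: 59.9
gripper_force: 20.0
```

```bash
python3 - <<'E'
from ov import *
s=env.state(); x,y,z=s['ee_pos']; print(s['ee_pos'],s['ee_rot'],s['gripper_width'],s['force'])
b=z-45.4
o=ov+[(rect(x,y,b,60,60,s['ee_rot'][2]),(0,0,255)),(circ(634.2,73.1,108,34.5),(255,0,0)),(circ(622.5,-78.9,93,22.5),(255,0,0))]
a=cams.grab_frame('top');c=cams.grab_frame('scene')
crop('top',a,195,125,475,270,2.0,'pics/a.png',o); crop('scene',c,155,105,480,285,2.0,'pics/b.png',o)
A=cv2.imread('pics/a.png');B=cv2.imread('pics/b.png'); A=cv2.copyMakeBorder(A[:230],0,0,0,B.shape[1]-A.shape[1],cv2.BORDER_CONSTANT)
cv2.imwrite('pics/c2.png',np.vstack([A,B])[:600])
E
```

```text
[635.33717202 270.38092075  88.2608853 ] [-179.91857198   -0.24020249 -177.80480085] 59.93214480905828 [ 1.34630685 -0.57671795 -1.92459481]
```

View pics/c2.png

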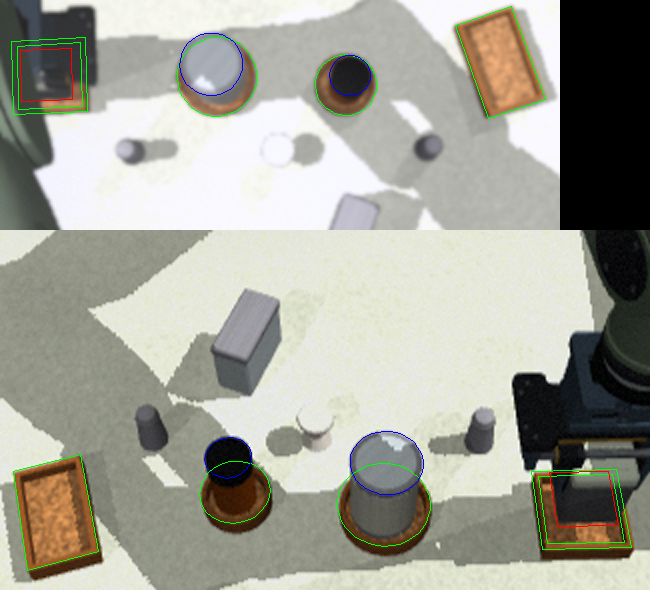

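The can and jar sit in their holders as predicted, the shakers haven't moved, and the canister is over the square holder. I'll lower it now.

>>> apply_moves:
  deltas:
    - [0,0,0.02,0,0.1]
    - [0,0,0.034,0,0.1]
    - [0,0,0.034,0,0.1]
    - [0,0,0.034,0,0.1]
    - [0,0,0.034,0,0.1]

```text
time_s: 17.5
ee_pos: [637.5, 271.3, 57.1]
ee_rot: [180.0, 0.1, -177.8]
force: [0.3, 0.3, -1.5]
gripper_width: 59.9
gripper_force: 20.0
```

>>> apply_moves:
  deltas:
    - [0,0,0.002,0,0.1]
    - [0,0,0.003,0,0.1]
    - [0,0,0.003,0,0.1]
    - [0,0,0.003,0,0.1]

```text
time_s: 17.9
ee_pos: [637.1, 271.2, 53.5]
ee_rot: [180.0, 0.1, -177.8]
force: [0.3, 0.1, -0.2]
gripper_width: 59.7
gripper_force: 20.0
```

>>> apply_moves:
  deltas:
    - [0,0,0,0,0.8]
    - [0,0,0,0,0.8]
    - [0,0,0,0,0.8]
    - [0,0,0,0,0.8]
    - [0,0,0,0,0.8]

```text
time_s: 18.4
ee_pos: [636.8, 271.0, 53.0]
ee_rot: [180.0, 0.0, -177.8]
force: [-0.3, -0.5, -0.2]
gripper_width: 82.2
gripper_force: 0.0
```

>>> apply_moves:
  deltas:
    - [0,0,-0.03,0,0.8]
    - [0,0,-0.07,0,0.8]
    - [0,0,-0.107,0,0.8]
    - [0,0,-0.107,0,0.8]
    - [0,0,-0.107,0,0.8]

```text
time_s: 18.9
ee_pos: [637.1, 271.1, 160.9]
ee_rot: [180.0, 0.1, -177.8]
force: [-0.5, -0.3, -0.7]
gripper_width: 81.7
gripper_force: 0.0
```

```bash
python3 d.py 636.8 271.1 160 182.2 470 180 160 170; python3 d.py 470 180 160 170 450 -20 160 158.5;python3 d.py 450 -20 160 158.5 446.2 -77.3 40 158.5
python3 d.py 446.2 -77.3 140 158.5 530 -170 140 178; python3 d.py 530 -170 140 178 647.3 -260 140 198
```

```text
[637.1 271.1 160.9] [ 1.7996e+02  1.1000e-01 -1.7780e+02]
[ 0.1702 -0.0846 -0.    ] 0.2129
[637.1 271.1 160.9] [ 1.7996e+02  1.1000e-01 -1.7780e+02]
[-0.015  -0.2004 -0.    ] 0.2007
[637.1 271.1 160.9] [ 1.7996e+02  1.1000e-01 -1.7780e+02]
[-0.0175 -0.0547  0.12  ] 0.0
[637.1 271.1 160.9] [ 1.7996e+02  1.1000e-01 -1.7780e+02]
[-0.1119 -0.0555 -0.    ] -0.3403
[637.1 271.1 160.9] [ 1.7996e+02  1.1000e-01 -1.7780e+02]
[-0.1204 -0.0859 -0.    ] -0.3491
```

>>> apply_moves:
  deltas:
    - [0.04,-0.02,0,0.05,0.8]
    - [0.085,-0.042,0,0.1,0.8]
    - [0.13,-0.063,0,0.2129,0.8]
    - [0.1702,-0.0846,0,0.2129,0.8]
    - [0.1702,-0.0846,0,0.2129,0.8]

```text
time_s: 19.4
ee_pos: [462.1, 176.5, 157.3]
ee_rot: [-179.7, -0.6, 170.0]
force: [0.7, 0.3, 0.4]
gripper_width: 82.1
gripper_force: 0.0
```

>>> apply_moves:
  deltas:
    - [-0.003,-0.045,0,0.1,0.8]
    - [-0.006,-0.09,0,0.2007,0.8]
    - [-0.01,-0.135,0,0.2007,0.8]
    - [-0.014,-0.18,0,0.2007,0.8]
    - [-0.015,-0.2004,0,0.2007,0.8]

```text
time_s: 19.9
ee_pos: [449.1, -22.8, 158.7]
ee_rot: [-179.9, -0.1, 158.4]
force: [-0.6, 0.3, -0.1]
gripper_width: 82.3
gripper_force: 0.0
```

>>> apply_moves:
  deltas:
    - [-0.0175,-0.0547,0,0,0.8]
    - [-0.0175,-0.0547,0,0,0.8]
    - [-0.0175,-0.0547,0.02,0,0.8]
    - [-0.0175,-0.0547,0.05,0,0.8]
    - [-0.0175,-0.0547,0.05,0,0.8]

```text
time_s: 20.4
ee_pos: [443.2, -76.4, 106.2]
ee_rot: [-179.9, -0.5, 158.5]
force: [-0.4, 1.3, 0.3]
gripper_width: 82.0
gripper_force: 0.0
```

>>> apply_moves:
  deltas:
    - [0,0,0,0,0.8]
    - [0,0,0.03,0,0.8]
    - [0,0,0.07,0,0.8]
    - [0,0,0.07,0,0.8]
    - [0,0,0.07,0,0.8]

```text
time_s: 20.9
ee_pos: [447.0, -77.2, 40.9]
ee_rot: [180.0, 0.0, 158.5]
force: [0.4, 0.2, -0.2]
gripper_width: 81.8
gripper_force: 0.0
```

>>> apply_moves:
  deltas:
    - [0,0,0,0,0.3]
    - [0,0,0,0,-0.2]
    - [0,0,0,0,-0.2]
    - [0,0,0,0,-0.2]
    - [0,0,0,0,-0.2]

```text
time_s: 21.4
ee_pos: [446.4, -77.3, 40.3]
ee_rot: [180.0, 0.0, 158.5]
force: [0.2, -0.3, 0.2]
gripper_width: 44.9
gripper_force: 0.0
```

>>> apply_moves:
  deltas:
    - [0,0,0,0,-0.2]
    - [0,0,0,0,-0.2]
    - [0,0,0,0,-0.2]

```text
time_s: 21.7
ee_pos: [446.4, -77.3, 40.2]
ee_rot: [180.0, 0.0, 158.5]
force: [-1.5, 1.1, 4.7]
gripper_width: 41.7
gripper_force: 20.0
```

>>> apply_moves:
  deltas:
    - [0,0,-0.02,0,-0.2]
    - [0,0,-0.06,0,-0.2]
    - [0,0,-0.1,0,-0.2]
    - [0,0,-0.1,0,-0.2]
    - [0,0,-0.1,0,-0.2]

```text
time_s: 22.2
ee_pos: [446.1, -77.4, 140.0]
ee_rot: [180.0, 0.0, 158.5]
force: [-0.7, -0.3, -2.2]
gripper_width: 42.2
gripper_force: 20.0
```

>>> apply_moves:
  deltas:
    - [-0.02,-0.01,0,-0.07,-0.2]
    - [-0.05,-0.025,0,-0.15,-0.2]
    - [-0.085,-0.042,0,-0.25,-0.2]
    - [-0.1119,-0.0555,0,-0.3403,-0.2]
    - [-0.1119,-0.0555,0,-0.3403,-0.2]

```text
time_s: 22.7
ee_pos: [531.3, -172.3, 137.1]
ee_rot: [-180.0, -0.1, 177.9]
force: [-1.0, 0.4, -2.3]
gripper_width: 41.6
gripper_force: 20.0
```

>>> apply_moves:
  deltas:
    - [-0.025,-0.018,0,-0.07,-0.2]
    - [-0.06,-0.043,0,-0.15,-0.2]
    - [-0.095,-0.068,0,-0.25,-0.2]
    - [-0.1204,-0.0859,0,-0.3491,-0.2]
    - [-0.1204,-0.0859,0,-0.3491,-0.2]

```text
time_s: 23.2
ee_pos: [648.6, -261.5, 136.2]
ee_rot: [179.9, -0.1, -162.0]
force: [-1.6, -0.2, -1.5]
gripper_width: 42.1
gripper_force: 20.0
```

>>> apply_moves:
  deltas:
    - [0,0,0,0,-0.2]
    - [0,0,0.03,0,-0.2]
    - [0,0,0.055,0,-0.2]
    - [0,0,0.055,0,-0.2]
    - [0,0,0.055,0,-0.2]

```text
time_s: 23.7
ee_pos: [646.3, -259.0, 84.7]
ee_rot: [179.9, -0.1, -162.0]
force: [-0.4, 0.3, -1.0]
gripper_width: 42.0
gripper_force: 20.0
```

```bash
python3 - <<'E'
from ov import *
s=env.state(); x,y,z=s['ee_pos']; print(s['ee_pos'],s['ee_rot'],s['qpos'],s['force'])
b=z-40.2
o=ov+[(rect(x,y,b,88,42,s['ee_rot'][2]),(0,0,255)),(rect(636.8,271.1,99,61,61,2.2),(255,0,0))]
a=cams.grab_frame('top');c=cams.grab_frame('scene')
crop('top',a,195,125,475,270,2.0,'pics/a.png',o); crop('scene',c,155,105,480,285,2.0,'pics/b.png',o)
A=cv2.imread('pics/a.png');B=cv2.imread('pics/b.png'); A=cv2.copyMakeBorder(A[:230],0,0,0,B.shape[1]-A.shape[1],cv2.BORDER_CONSTANT)
cv2.imwrite('pics/c3.png',np.vstack([A,B])[:600])
E
```

```text
[ 646.25839024 -259.02311255   84.690911  ] [ 1.79907895e+02 -8.92809798e-02 -1.62000176e+02] [-2.27930414e+01  3.44324326e+01  8.19795798e+01  1.27153573e-02
  6.37157551e+01 -1.30798437e+02] [-0.38160694  0.34268555 -0.99140201]
```

View pics/c3.png

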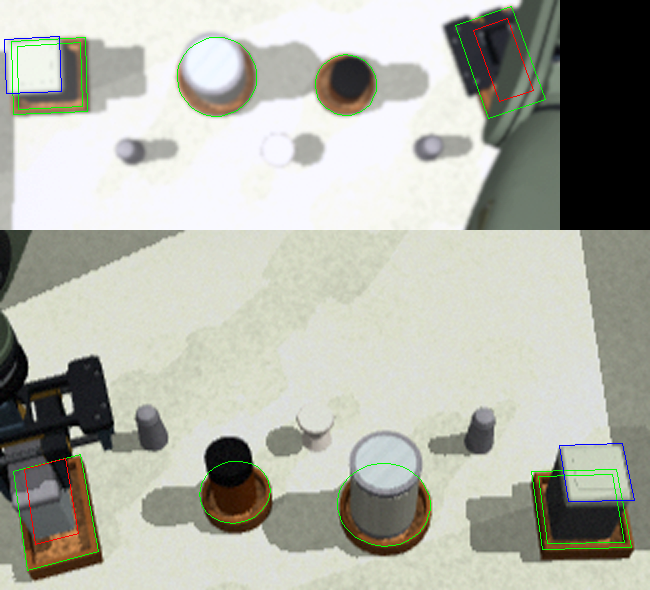

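The canister lid matches its predicted outline, and the tin is aligned over its holder, so I'll lower it.

>>> apply_moves:
  deltas:
    - [0,0,0.02,0,-0.2]
    - [0,0,0.034,0,-0.2]
    - [0,0,0.034,0,-0.2]
    - [0,0,0.034,0,-0.2]
    - [0,0,0.034,0,-0.2]

```text
time_s: 24.3
ee_pos: [648.0, -260.3, 52.0]
ee_rot: [-179.9, 0.1, -162.0]
force: [0.3, 0.7, -0.6]
gripper_width: 41.8
gripper_force: 20.0
```

>>> apply_moves:
  deltas:
    - [0,0,0.002,0,-0.2]
    - [0,0,0.003,0,-0.2]
    - [0,0,0.003,0,-0.2]
    - [0,0,0.003,0,-0.2]

```text
time_s: 24.7
ee_pos: [647.6, -260.1, 48.3]
ee_rot: [-180.0, 0.0, -162.0]
force: [0.1, -0.6, -0.4]
gripper_width: 41.8
gripper_force: 20.0
```

>>> apply_moves:
  deltas:
    - [0,0,0,0,0.5]
    - [0,0,0,0,0.5]
    - [0,0,0,0,0.5]
    - [0,0,0,0,0.5]
    - [0,0,0,0,0.5]

```text
time_s: 25.2
ee_pos: [647.4, -260.0, 47.9]
ee_rot: [180.0, 0.0, -162.0]
force: [-0.2, -0.2, -0.0]
gripper_width: 68.4
gripper_force: 0.0
```

>>> apply_moves:
  deltas:
    - [0,0,-0.03,0,0.5]
    - [0,0,-0.07,0,0.5]
    - [0,0,-0.11,0,0.5]
    - [0,0,-0.13,0,0.5]
    - [0,0,-0.13,0,0.5]

```text
time_s: 25.7
ee_pos: [649.2, -260.8, 182.3]
ee_rot: [-179.7, 0.4, -162.0]
force: [-0.1, -0.0, -0.5]
gripper_width: 68.8
gripper_force: 0.0
```

>>> apply_moves:
  deltas:
    - [0.04,0,0,0,0.5]
    - [0.08,0,0,0,0.5]
    - [0.13,0,0,0,0.5]
    - [0.18,0,0,0,0.5]
    - [0.18,0,0,0,0.5]

```text
time_s: 26.2
ee_pos: [469.8, -315.9, 176.2]
ee_rot: [179.7, -0.3, -162.2]
force: [1.0, 0.3, 0.7]
gripper_width: 68.4
gripper_force: 0.0
```

```bash
python3 - <<'E'
from ov import *
o=ov+[(rect(647.3,-260,83,90,44,18),(0,0,255)),(rect(636.8,271.1,99,61,61,2.2),(255,0,0))]
a=cams.grab_frame('top');c=cams.grab_frame('scene')
crop('top',a,195,125,475,270,2.0,'pics/a.png',o); crop('scene',c,155,105,480,285,2.0,'pics/b.png',o)
A=cv2.imread('pics/a.png');B=cv2.imread('pics/b.png'); A=cv2.copyMakeBorder(A[:230],0,0,0,B.shape[1]-A.shape[1],cv2.BORDER_CONSTANT)
cv2.imwrite('pics/c4.png',np.vstack([A,B])[:600])
E
```

```text
(no output)
```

View pics/c4.png

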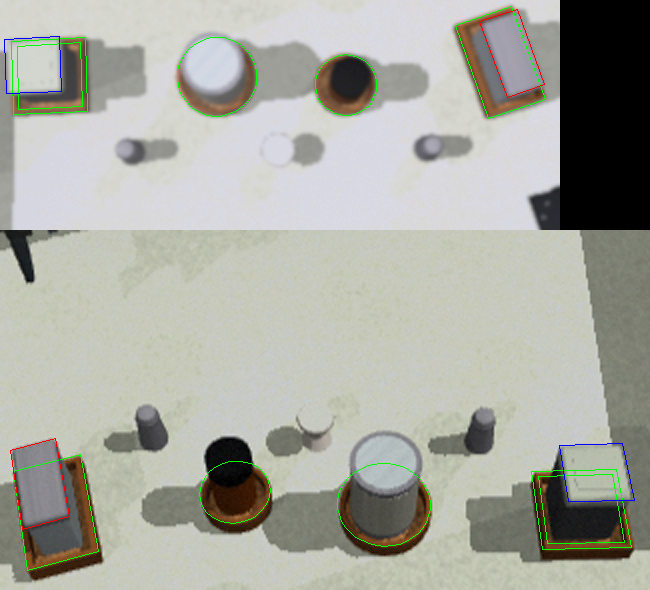

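All four provisions stand centred in their own holders, with lids on their predicted outlines. The shakers are untouched and the gripper is clear.

```bash
python3 -c "
from workcell import env
print(env.job_done())"
```

```text
the job is handed in; nothing more can be done
None
```

I handed the job in at about 26 s with all four provisions standing in their own holders and both shakers where they were, as checked in both camera views; the hand-in returned no verdict.

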